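# Screw the stray cap onto the one bottle whose thread it fits

## Task

The loose metal screw cap belongs to one of the two open bottles in the stand; the other bottle has a finer thread, on which the cap crosses and binds before a quarter turn. Start the cap gently, and if it resists early, stop and take it off again without forcing the threads. Screw it down snug on its seal on the bottle that takes it, let go, and leave the other things on the bench alone.

Things in the scene. Friction and masses are not known exactly. Their poses are not given: they have to be found in the camera images.
- cap: loose aluminium screw cap with ribbed side, 56 mm across, 34 mm high, about 100 g; origin at the centre of its open underside, z up through its closed top. It starts open side down on the bench (underside at z = 0). In its roof lies a springy sealing disc, its face 19 mm above the underside, that gives up to 5 mm at 4 N per mm.
- cap_thread: the cap's four thread lugs (rigid with it, same origin and axes): round pins 2.6 mm thick, every 90 degrees from its x axis, 5 mm above its underside, tips 38.6 mm apart across it. Clockwise from above closes. Over 80 N on them in all is forcing. On either bottle they may come down on the edge of a start and bind at once: then lift, turn back 20 degrees, start again.
- stand: fixed grey bottle stand, 92 x 222 mm, origin under its centre, y along the row. Its two sleeves, 130 mm apart, clamp two like clear glass bottles (59 mm body, 118 mm high, neck 36 mm, 46 mm over threads) that cannot turn. Each neck has four thread starts every 90 degrees, their tops 7 mm below the rim; how they are turned is not known, nor which bottle matches.
- mouth_left (a point): rim centre of the bottle on the left (+y), 129 mm above the bench, axes of the stand. On the matching bottle the thread falls 7.2 mm in 90 degrees, with 2 mm up-and-down play: the cap sinks freely as it turns till the seal meets the rim (cap origin 19 mm below it), then the thread draws it down with growing resistance: snug at 20 to 23 mm, end stop at 24 mm.
- mouth_right (a point): the same point of the bottle on the right (-y). On the bottle that does not match the thread falls only 3.4 mm in 90 degrees: the cap lies on it and turns as lightly, sinking half as fast, but within 90 degrees the lugs strike the thread starts and stop, the cap origin 14 mm below the rim; turning on by a few degrees would force them.
- film_roll: bystander: roll of sealing film, 58 mm across, 52 mm high, standing; origin at the centre of its underside
- tweezers: bystander: dark steel tweezers lying on the bench, 126 mm long; origin at their middle, underside
- dish_stack: bystander: short stack of culture dishes, 96 mm across, 58 mm high; origin at the centre of its underside
- spirit_lamp: bystander: glass spirit lamp, 76 mm across, 95 mm high; origin at the centre of its underside

How it is judged:
By the outcome, as a careful person would: the job done as asked, in the order asked, and still so for the second after the job is handed in, with the robot touching nothing.
It also fails if it takes over 72 s, if anything falls off the work surface, if the arm or the gripper's body presses on something with over 40 N, if the wrist force passes 120 N, or if a joint passes its speed limit or range.

## Robot

A 6-joint arm with a two-finger parallel gripper is mounted at the origin on the work surface; the furniture and walls round the work are solid. World frame = base frame: x ahead of the robot, y to its left, z up, the work surface at z = 0. Lengths are in mm, angles in rad, forces in N, time in s.
With the tool pointing down it reaches from about 350 to 875 mm from the base axis. Payload 4.2 kg.
Tool frame: the origin (TCP) lies on the mounting face of the last link; the fingertips stand 173 mm ahead of it and the grasp point (between the pads) lies grip_point_offset ahead of it (grip_point_offset is the distance from the TCP to the grasp point, in mm); z points along the fingers, y is the line along which they close (so a half turn about z gives the same grasp; the last joint's range is limited). The gripper opens to 85 mm and grips with 20 to 120 N. Pads are 22 mm wide; open, the fingers measure 114 mm over their backs; the gripper's body (76 mm by 85 mm) begins 54 mm behind the grasp point. The pads swing forward as they close: fully open they stand 13 mm farther back than shut.
Start: joints at [1.578, 0.385, 0.008, 0, -1.194, -0.259], TCP at [155.686, 605.278, 404.712] pointing down, gripper open.
Joint ranges: [-3.14, 3.14], [-1.21, 2.06], [-1.07, 1.41], [-3.16, 2.05], [-2.99, -0.16], [-3.1, 3.1]. Speed limits (rad/s): [2.79, 2.79, 3.14, 3.14, 3.14, 3.14].

## Interface

Orientations are given as a unit quaternion [x, y, z, w].
In Python, from bench import read_state, get_image, job_done, recognise, place_of, grip_point_offset gives the robot as it stands. The module is installed in compiled form; this text tells all that it offers.
- The arm moves only by the tool carry_out, never from a script. Its arguments are lists of equal length, an entry for each row: "slide": the shift along the tool's x, y, z in m, a list of three; "roll": the turn about the tool's z in degrees; "claw": the finger opening in m, from 0 to 0.0854. A call has 1 to 8 rows; each row is the pose to reach, as a shift and turn from the pose commanded when the call began, along the tool's axes at that moment; what a row does not reach only later rows make up. A row lasts 1/8 s, in which the tool goes at most 62.5 mm and 10.7 degrees, less where a joint would pass 70% of its speed; a pose out of reach is approached as far as the arm can. A call with a gripper value outside its range is refused whole. The fingers move at their own pace and stop on an object; the grip force is fixed at half the most. Time passes only in rows, so rows that repeat a pose let the fingers close. It gives the time, the measured TCP pose, the force, the opening and the grip force at its end, in the units of the state.
- read_state(): the state, without advancing time (a new reading comes with each control period).
- get_image(name): name is "scene" or "top" or "wrist"; returns a dict with "img" (480x640x3 uint8, red, green, blue), "z_map" (480x640 float32, mm along the optical axis (not along the pixel's ray), 0 where there is no reading), "mtx" (3x3 intrinsics, pixels), "k1" (the pictures are not rectified: a ray, as slopes to the right and down, at radius r is drawn at 1 + k1 r^2 times it, then the intrinsics apply), "world_from_camera" (4x4, takes a point from camera to world coordinates); the wrist camera has in their place "T_tool_cam" (4x4, takes a point from camera to tool coordinates, whose origin is the TCP and whose axes are the flange's). Camera axes: x right, y up, looking along -z (the intrinsics and any distortion apply to the point x, -y, -z); pixel columns grow to the right and rows downward; lengths in mm; the calibration is good to about 2 mm. A picture is of the moment at which its call begins: read the wrist's pose just before it.
- job_done(): hands the job in; it is judged then, once.
Trained networks look in a picture, given as the dict that the camera call returned (one of the last four; its "shot" number tells which), for a name from the list of things; names that differ only in an ending like _2 or _b are one class to them, and where a whole thing is asked for, a point or a joint stands for the part that bears it (a point fixed in the world has none). Each returns a list of dicts, best first, with "conf" (0 to 1); they miss things now and then, are a little off and sometimes report something else, mostly with a low value. They report only what shows in the picture. A call takes as long as a camera call.
- recognise(picture, thing): "at" ([column, row] in pixels, amid what is visible of it).
- place_of(picture, thing): "at" ([column, row] in pixels: a listed point, or the origin of a listed thing).
The state is a dict: "clock": time; "joints": joint angles; "joint_vel": joint speeds; "joint_efforts": joint torques, N m; "position": TCP position; "ee_rot": TCP orientation; "contact_force": force on the tool from outside, world axes, zero at the start; "wrist_torque": the same for the moment, N m; "gripper_width": finger opening in mm; "grasp_force": force on a finger pad.
Only numpy, scipy, OpenCV 4.12 (cv2) and the standard library are available. Lean on these libraries where they do the work, as an engineer would, in place of code of your own. Each camera call takes 0.05 s, during which the arm holds its last target. There are 200 camera calls.

## Working session

There is one attempt and no reset: what is moved stays moved. The work goes in short steps, Python scripts to look and compute and a tool call to move; the robot and the scene stay as the last step left them, time stands still between calls to the robot, and variables do not carry over. Pictures are saved under pics/ and viewed, at most 10 in all, crops included, and the job is handed in when it is done.

Besides the shell and the picture viewer there is one more tool, called after "Emit:" as name([rows], argument=value, ...), one row to a line, values as JSON. carry_out: Moves the arm, as the interface text tells. Its arguments: {"type":"object","properties":{"slide":{"type":"array"},"roll":{"type":"array"},"claw":{"type":"array"}},"required":["slide","roll","claw"]}

```bash
mkdir -p pics; cat > h.py <<'E'
import numpy as np, cv2
from bench import *
from scipy.spatial.transform import Rotation as R
def ray(p,uv,Tw):
    K=p["mtx"]; d=cv2.undistortPoints(np.array([[uv]],float),np.array(K,float),np.array([p["k1"],0,0,0],float))[0,0]
    # note: k1 acts on undistorted radius as in OpenCV
    v=np.array([d[0],-d[1],-1.0]); return Tw[:3,:3]@v, Tw[:3,3]
def Twc(p,s=None):
    if "world_from_camera" in p: return np.array(p["world_from_camera"])
    T=np.eye(4);T[:3,:3]=R.from_quat(s["ee_rot"]).as_matrix();T[:3,3]=s["position"]; return T@np.array(p["T_tool_cam"])
def onz(p,uv,z,s=None):
    v,o=ray(p,uv,Twc(p,s)); return o+v*(z-o[2])/v[2]
def bydepth(p,uv,s=None):
    v,o=ray(p,uv,Twc(p,s)); c,r=np.round(uv).astype(int); return o+v*p["z_map"][r,c]
def save(p,n): cv2.imwrite("pics/"+n,p["img"][:,:,::-1])
E
python3 - <<'E'
from h import *
np.set_printoptions(precision=1,suppress=True)
s=read_state(); print(s, grip_point_offset)
Z=dict(cap=0,stand=0,mouth_left=129,mouth_right=129,film_roll=0,tweezers=0,dish_stack=0,spirit_lamp=0)
for n in("scene","top"):
    p=get_image(n); save(p,n+".png")
    for k,z in Z.items():
        for d in place_of(p,k)[:2]: print(n,k,np.round(d["at"]),round(d["conf"],2),onz(p,d["at"],z))
E
```

```text
{'clock': 0.0, 'joints': array([ 1.6,  0.4,  0. , -0. , -1.2, -0.3]), 'joint_vel': array([-0.,  0., -0., -0., -0., -0.]), 'joint_efforts': array([ -0. , -39.2,  18.8,   4.2,  -0. ,  -0. ]), 'position': array([155.6, 605.1, 403.6]), 'ee_rot': array([ 1. , -0.1, -0. ,  0. ]), 'contact_force': array([0.6, 0.9, 0.2]), 'wrist_torque': array([-0., -0., -0.]), 'grasp_force': 0.0, 'gripper_width': 85.5746638788634} 154.70000000000002
scene cap [363. 259.] 0.68 [ 439.7 -150.5    0. ]
scene stand [260. 274.] 0.71 [491.   97.1   0. ]
scene film_roll [394. 208.] 0.66 [ 548.7 -288.4    0. ]
scene tweezers [351. 222.] 0.6 [ 549.9 -166.7    0. ]
scene spirit_lamp [157. 292.] 0.56 [536.9 344.4  -0. ]
top cap [360. 255.] 0.57 [ 458.7 -152.4    0. ]
top cap [180. 225.] 0.34 [541.4 340.    0. ]
top stand [271. 240.] 0.94 [498.3  89.9   0. ]
top mouth_left [237. 235.] 0.89 [501.9 157.9 129. ]
top mouth_right [290. 236.] 0.61 [498.9  27.1 129. ]
top film_roll [410. 223.] 0.59 [ 545.9 -288.     0. ]
top tweezers [365. 223.] 0.37 [ 545.6 -164.2    0. ]
top dish_stack [469. 238.] 0.88 [ 505.2 -445.8    0. ]
top spirit_lamp [179. 227.] 0.67 [534.8 342.6   0. ]
```

View pics/scene.png

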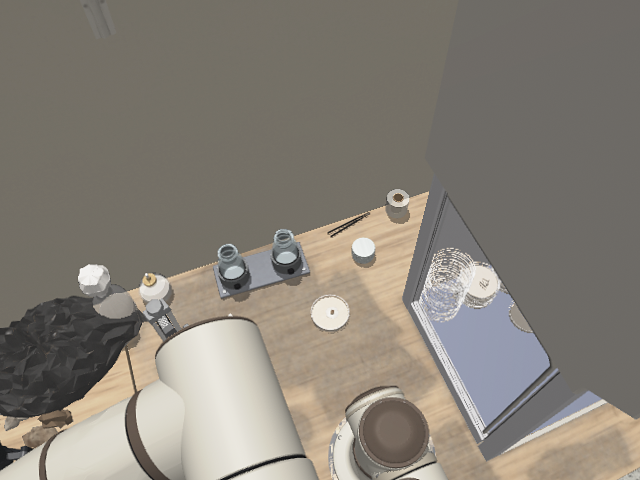

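View pics/top.png

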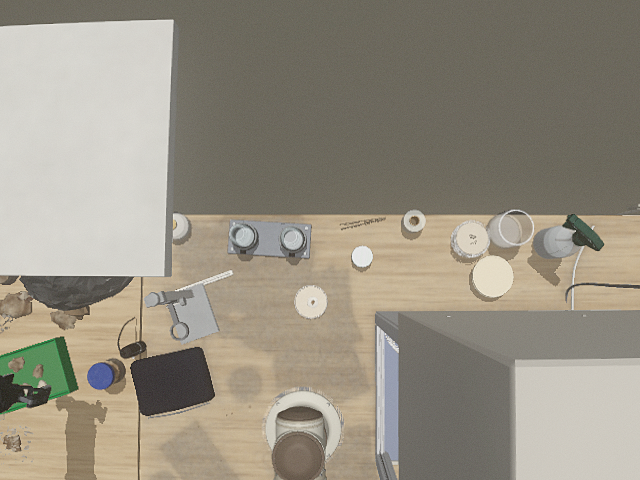

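```bash
python3 - <<'E'
from h import *
np.set_printoptions(precision=4,suppress=True)
s=read_state(); print(s["joints"],s["ee_rot"],R.from_quat(s["ee_rot"]).as_matrix())
p=get_image("top")
for uv in ([360,253],[361,255],[362,251]): print(bydepth(p,uv))
E
```

```text
[ 1.5776  0.3847  0.0079 -0.     -1.194  -0.2586] [ 0.9921 -0.1256 -0.     -0.    ] [[ 0.9685 -0.2491 -0.    ]
 [-0.2491 -0.9685  0.    ]
 [-0.     -0.     -1.    ]]
[ 462.6533 -149.006    36.9405]
[ 457.5362 -151.7747   34.2806]
[ 468.1418 -154.558    32.7471]
```

Scene: cap at top (361,256), bottle mouths (243,235)/(292,236), film roll, tweezers close to the cap, a cabinet on the right and an overhead box on the left. I'll check the heights of those two before travelling.

```bash
python3 - <<'E'
from h import *
np.set_printoptions(precision=0,suppress=True)
p=get_image("top"); print(Twc(p))
for uv in ([160,30],[165,265],[100,150],[60,265],[385,330],[385,320],[450,330],[600,400],[300,455],[300,400],[345,225],[375,220],[312,300],[15,388],[80,430]): print(uv,bydepth(p,uv))
q=get_image("scene"); print(Twc(q))
for uv in ([165,320],[95,275],[115,300],[50,350],[230,380],[100,430],[440,200],[430,300],[485,455]): print(uv,bydepth(q,uv))
s=read_state();w=get_image("wrist");save(w,"w0.png")
print(np.array(w["T_tool_cam"]))
# cap: top points by height & circle
for im in (p,):
    rows,cols=np.mgrid[235:280,340:385]; P=np.array([bydepth(im,[c,r]) for c,r in zip(cols.ravel(),rows.ravel())])
    m=(P[:,2]>22)&(P[:,2]<50); Q=P[m]; print(len(Q),Q.mean(0),Q.min(0),Q.max(0), cv2.minEnclosingCircle(Q[:,:2].astype(np.float32)))
    # rims
    for c0,r0 in((243,235),(292,236)):
        rows,cols=np.mgrid[r0-20:r0+20,c0-20:c0+20]; P=np.array([bydepth(im,[c,r]) for c,r in zip(cols.ravel(),rows.ravel())])
        Q=P[(P[:,2]>110)&(P[:,2]<150)]; print(len(Q),Q.mean(0),(Q.min(0)+Q.max(0))/2, np.ptp(Q,0))
E
```

```text
[[   0.    1.   -0.  394.]
 [  -1.    0.   -0.  -65.]
 [  -0.    0.    1. 1355.]
 [   0.    0.    0.    1.]]
[160, 30] [643. 104. 882.]
[165, 265] [407.  92. 878.]
[100, 150] [520. 159. 882.]
[60, 265] [406. 195. 882.]
[385, 330] [ 283. -190.  244.]
[385, 320] [ 305. -190.  241.]
[450, 330] [ 340. -195.  812.]
[600, 400] [ 313. -247. 1018.]
[300, 455] [ 10.  -4. 238.]
[300, 400] [77.  8. 17.]
[345, 225] [ 540. -111.    1.]
[375, 220] [ 553. -192.    7.]
[312, 300] [339. -23.  10.]
[15, 388] [164. 585. 336.]
[80, 430] [-19. 608.   1.]
[[  -0.    1.   -1. -153.]
 [  -1.   -0.    0.  177.]
 [  -0.    1.    1. 1146.]
 [   0.    0.    0.    1.]]
[165, 320] [354. 314. 194.]
[95, 275] [503. 428. 198.]
[115, 300] [494. 423.  94.]
[50, 350] [409. 564. 129.]
[230, 380] [ -0. 200. 729.]
[100, 430] [ 11. 319. 689.]
[440, 200] [ 277. -195.  423.]
[430, 300] [-153.  177. 1146.]
[485, 455] [ -81. -193.   11.]
[[ 0.  1.  0. 76.]
 [ 1. -0. -0.  1.]
 [-0.  0. -1. 30.]
 [ 0.  0.  0.  1.]]
363 [ 456. -154.   34.] [ 429. -181.   24.] [ 484. -126.   43.] ((456.05023193359375, -153.88934326171875), 28.543899536132812)
155 [507. 158. 123.] [508. 159. 123.] [40. 44. 21.]
160 [500.  28. 122.] [500.  29. 121.] [45. 45. 22.]
```

Emit:
carry_out([
  [0.061,0,-0.02],
  [0.1216,0.015,-0.046],
  [0.18,0.0415,-0.046],
  [0.2396,0.0726,-0.046],
  [0.2944,0.105,-0.046],
  [0.3456,0.1435,-0.046],
  [0.392,0.183,-0.046],
  [0.4335,0.224,-0.046],
], roll=[-7,-14,-21,-28,-35,-42,-50,-58], claw=[0.085,0.085,0.085,0.085,0.085,0.085,0.085,0.085])

```text
clock: 2.1
position: [515.8, 286.6, 450.7]
ee_rot: [0.928, 0.373, 0.0, 0.0]
contact_force: [0.7, 0.8, -0.3]
gripper_width: 85.3
grasp_force: 0.0
```

Emit:
carry_out([
  [-0.04,0.03,0],
  [-0.082,0.062,0],
  [-0.124,0.095,0],
  [-0.166,0.127,0],
  [-0.209,0.16,0],
  [-0.209,0.16,0],
  [-0.209,0.16,0],
], roll=[-6,-12,-18,-24,-30,-30,-30], claw=[0.085,0.085,0.085,0.085,0.085,0.085,0.085])

```text
clock: 2.98
position: [473.7, 28.2, 451.0]
ee_rot: [0.801, 0.598, 0.0, 0.0]
contact_force: [-0.1, -0.3, -0.4]
gripper_width: 84.9
grasp_force: 0.0
```

```bash
python3 - <<'E'
from h import *
np.set_printoptions(precision=2,suppress=True)
s=read_state(); w=get_image("wrist"); save(w,"w1.png")
print(s["position"],np.degrees(s["joints"]),s["contact_force"])
for k in("mouth_left","mouth_right","stand","cap"):
    for d in place_of(w,k)[:2]: print(k,d["at"],d["conf"],onz(w,d["at"],129 if 'mouth' in k else 0,s))
E
```

```text
[473.66  28.2  450.96] [ 23.09   5.25 -15.28  -0.   -69.43 140.43] [-0.06 -0.31 -0.37]
stand [327.0, 136.2] 0.57 [500.73  94.42   0.  ]
cap [342.4, 318.8] 0.83 [ 452.99 -150.24    0.  ]
```

View pics/w1.png

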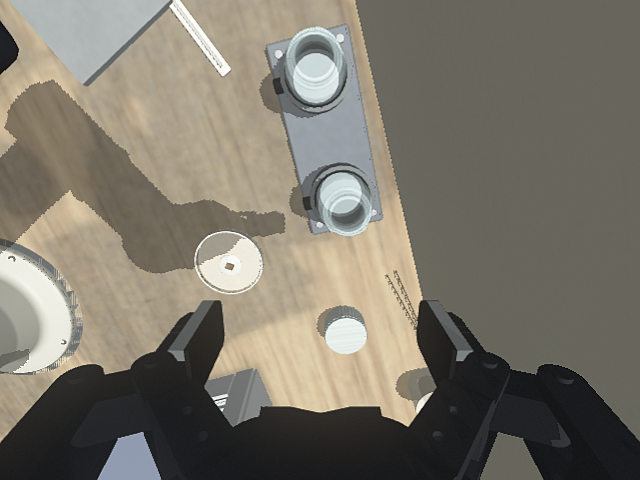

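Wrist view: both rims at about (317,52) and (346,203), cap at (346,335), film roll lower right. The J1 angle shows a 160 mm lateral arm offset, so I'll check where the links run relative to the cabinet before going to the cap.

```bash
python3 - <<'E'
from h import *
np.set_printoptions(precision=0,suppress=True)
J=read_state()["joints"][0]; u=np.array([np.cos(J),np.sin(J)]); n=np.array([np.sin(J),-np.cos(J)])
for nm in("scene","top"):
    p=get_image(nm); save(p,nm+"2.png")
    P=np.array([bydepth(p,[c,r]) for r in range(0,480,3) for c in range(0,640,3) if p["z_map"][r,c]>0])
    a=P[:,:2]@u; l=P[:,:2]@n
    m=(P[:,2]>260)&(P[:,2]<870)&(P[:,1]>-170)&(P[:,0]>-150)
    for lo in range(-150,650,50):
        k=m&(a>=lo)&(a<lo+50)
        if k.sum()>3: print(nm,lo,k.sum(),"lat",l[k].min(),np.percentile(l[k],[10,50,90]),l[k].max(),"z",P[k,2].min(),P[k,2].max())
E
```

```text
scene -50 170 lat -154.00238168574376 [-136. -117.  -95.] -74.38778089130842 z 287.42555668814236 733.2907401672201
scene 0 2491 lat -170.29562393386237 [-153.  -89.   24.] 59.55786868871824 z 346.8889092976293 776.0154365898761
scene 50 1274 lat -170.64332560662902 [-156.  -74.   26.] 59.584008541586535 z 702.8786233092003 776.5160911703692
scene 100 415 lat -48.074450282308625 [-45. -23.  12.] 32.811900935057466 z 671.5920826245554 754.3297022987247
scene 150 373 lat -48.559225190174615 [-47. -25.  13.] 32.93801215680735 z 641.6550529273574 734.2973639025275
scene 200 282 lat -49.4617742392076 [-45. -24.  13.] 37.70252529679471 z 640.3093473328951 717.3311717021177
scene 250 206 lat -44.65955384428338 [-42. -22.  10.] 28.396898441554256 z 618.5595362652657 695.6616311699455
scene 300 163 lat -41.969942843427575 [-39. -22.  10.] 25.940907461043082 z 604.9955694914996 674.7181312931302
scene 350 140 lat -39.30010212777691 [-38. -20.  10.] 29.80946562272315 z 583.7006868818859 652.1883392005648
scene 400 1031 lat -176.24669314696015 [-56.  99. 166.] 199.8854812572182 z 260.22523399042
[... 953 characters left out ...]
8470165555 z 603.3222817436399 676.6270518533568
top 350 218 lat -35.40183746778214 [-22.  12.  37.] 133.0865275268734 z 334.3299409743788 655.5747134719238
top 400 674 lat -173.31928595126348 [-27.  79. 176.] 202.34629223587802 z 262.7079221640165 869.9838917691287
top 450 304 lat -63.35450989026965 [ 35. 106. 180.] 209.2539502827353 z 339.1770154849203 869.7782676009002
top 500 317 lat 117.74341011830032 [393. 403. 414.] 416.5912800248004 z 260.47215329461847 869.5093635575988
top 550 1450 lat 136.5859324522373 [286. 333. 380.] 393.137057222054 z 260.21148394804436 869.9195128939464
top 600 1391 lat 157.9687426184441 [173. 219. 265.] 277.51722750389285 z 260.2954677373016 869.7585330367558
```

View pics/top2.png

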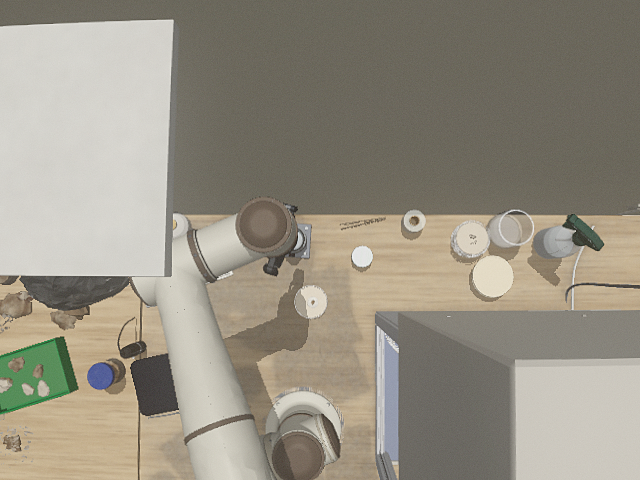

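Forearm stays near y≈0 with the offset at the wrist (brown wrist disc at (266,222)), so the cap approach is clear of the cabinet.

Emit:
carry_out([
  [-0.055,0.009,0],
  [-0.11,0.018,0.02],
  [-0.16,0.026,0.06],
  [-0.2,0.032,0.11],
  [-0.219,0.035,0.151],
  [-0.219,0.035,0.151],
  [-0.219,0.035,0.151],
], roll=[0,0,0,0,0,0,0], claw=[0.085,0.085,0.085,0.085,0.085,0.085,0.085])

```text
clock: 4.2
position: [446.3, -191.3, 300.9]
ee_rot: [0.801, 0.599, 0.001, 0.001]
contact_force: [0.5, 1.0, 0.5]
gripper_width: 85.1
grasp_force: 0.0
```

```bash
cat >> h.py <<'E'
def tooloff(s,P):
    "offset of world point in tool axes, mm"
    return R.from_quat(s["ee_rot"]).as_matrix().T@(np.array(P)-s["position"])
E
python3 - <<'E'
from h import *
np.set_printoptions(precision=2,suppress=True)
s=read_state(); w=get_image("wrist"); save(w,"w2.png")
print(s["position"],np.degrees(s["joints"]),s["contact_force"])
for d in place_of(w,"cap")[:1]: print(d, onz(w,d["at"],0,s))
P=[];U=[]
for r in range(0,480,1):
  for c in range(0,640,1):
    if w["z_map"][r,c]>0:
      q=w["z_map"][r,c]
      if 225<q<275: U.append((c,r)); P.append(bydepth(w,(c,r),s))
P=np.array(P); m=(abs(P[:,2]-34)<6)&(np.hypot(P[:,0]-456,P[:,1]+153)<40); Q=P[m]
print(m.sum(),Q.mean(0),cv2.minEnclosingCircle(Q[:,:2].astype(np.float32)))
h=cv2.convexHull(Q[:,:2].astype(np.float32))[:,0]; e=cv2.fitEllipse(h); print(e)
print(tooloff(s,[*e[0],34]))
E
```

```text
[ 446.31 -191.31  300.93] [ -3.98  14.79 -27.11   0.05 -47.98 167.58] [0.55 0.95 0.51]
{'at': [320.0, 183.5], 'conf': 0.97} [ 455.91 -155.83    0.  ]
4847 [ 453.26 -154.68   34.33] ((452.83709716796875, -155.93995666503906), 28.712005615234375)
((452.8619689941406, -155.6116485595703), (56.29767608642578, 56.92858123779297), 90.43663024902344)
[ 36.15  -4.36 266.92]
```

Emit:
carry_out([
  [0.036,-0.003,0],
  [0.036,-0.003,0],
  [0.036,-0.003,0],
  [0.036,-0.003,0],
  [0.036,-0.003,0.03],
  [0.036,-0.003,0.06],
  [0.036,-0.003,0.09],
  [0.036,-0.003,0.1],
], roll=[10,20,30,40,50,60,70,80], claw=[0.085,0.085,0.085,0.085,0.085,0.085,0.085,0.085])

```text
clock: 5.3
position: [453.1, -155.4, 199.7]
ee_rot: [0.998, -0.058, 0.0, -0.0]
contact_force: [-0.2, -0.3, 0.6]
gripper_width: 85.2
grasp_force: 0.0
```

Emit:
carry_out([
  [0,0,0.0],
  [0,0,0.01],
  [0,0,0.0225],
  [0,0,0.0225],
  [0,0,0.0225],
  [0,0,0.0225],
  [0,0,0.0225],
  [0,0,0.0225],
], roll=[10,10,10,10,10,10,10,10], claw=[0.085,0.085,0.085,0.085,0.05,0.05,0.05,0.05])

```text
clock: 6.3
position: [452.8, -156.3, 177.9]
ee_rot: [0.99, -0.143, 0.001, -0.0]
contact_force: [-0.9, 1.6, 5.1]
gripper_width: 54.5
grasp_force: 63.2
```

Emit:
carry_out([
  [0,0,0],
  [0,0,0],
  [0,0,0],
  [0,0,-0.002],
  [0,0,-0.002],
  [0,0,-0.002],
  [0,0,-0.002],
  [0,0,-0.002],
], roll=[0,0,0,-10,-20,-30,-40,-50], claw=[0.085,0.085,0.085,0.085,0.085,0.085,0.085,0.085])

```text
clock: 7.3
position: [452.5, -156.3, 179.1]
ee_rot: [0.957, 0.292, -0.0, -0.0]
contact_force: [0.3, 0.2, -1.2]
gripper_width: 85.1
grasp_force: 0.0
```

Emit:
carry_out([
  [0,0,0],
  [0,0,0],
  [0,0,0],
  [0,0,0],
  [0,0,0],
  [0,0,0],
  [0,0,0],
  [0,0,0],
], roll=[-10,-20,-30,-40,-40,-40,-40,-40], claw=[0.085,0.085,0.085,0.085,0.05,0.05,0.05,0.05])

```text
clock: 8.3
position: [452.8, -156.3, 179.7]
ee_rot: [0.801, 0.598, 0.0, 0.0]
contact_force: [-0.8, 0.2, 5.5]
gripper_width: 54.4
grasp_force: 63.1
```

```bash
python3 - <<'E'
from h import *
np.set_printoptions(precision=2,suppress=True)
for i in range(4): s=read_state(); print(s["position"],np.degrees(s["joints"]),s["contact_force"],s["wrist_torque"],s["gripper_width"],s["grasp_force"],grip_point_offset); get_image("wrist")
E
```

```text
[ 452.75 -156.31  179.66] [  0.44  25.47 -34.91   0.01 -29.58 163.04] [-0.81  0.18  5.47] [ 0.12  0.31 -0.06] 54.37871036178288 63.09037717524916 154.70000000000002
[ 452.74 -156.31  179.65] [  0.44  25.47 -34.91   0.01 -29.58 163.04] [-1.09  0.34  6.17] [ 0.14  0.27 -0.08] 54.38015387904191 63.09019942302257 154.70000000000002
[ 452.75 -156.32  179.66] [  0.44  25.47 -34.91   0.01 -29.58 163.04] [-0.19  1.27  5.91] [ 0.14  0.29 -0.08] 54.50596798301772 63.08946680277586 154.70000000000002
[ 452.73 -156.3   179.65] [  0.44  25.47 -34.91   0.01 -29.58 163.04] [-0.72 -0.13  5.64] [ 0.16  0.32 -0.08] 54.36708816663693 63.09054762125015 154.70000000000002
```

Emit:
carry_out([
  [0,0,-0.01],
  [0,0,-0.06],
  [0,0,-0.12],
  [0.03,-0.001,-0.18],
  [0.08,-0.004,-0.215],
  [0.13,-0.006,-0.215],
  [0.154,-0.007,-0.215],
  [0.154,-0.007,-0.215],
], roll=[0,0,0,0,0,0,0,0], claw=[0.05,0.05,0.05,0.05,0.05,0.05,0.05,0.05])

```text
clock: 9.5
position: [489.3, -5.3, 394.3]
ee_rot: [0.8, 0.6, -0.0, -0.0]
contact_force: [0.5, -0.8, -0.9]
gripper_width: 54.1
grasp_force: 63.6
```

```bash
cat > mouth.py <<'E'
from h import *
import sys
np.set_printoptions(precision=2,suppress=True)
gx,gy=map(float,sys.argv[1:3])
s=read_state(); w=get_image("wrist"); save(w,sys.argv[3])
print(s["position"],s["contact_force"],s["gripper_width"])
for d in place_of(w,"mouth_right")[:2]: print(d, onz(w,d["at"],129,s))
rr,cc=np.mgrid[0:480,0:640]; ok=(w["z_map"]>200)&(w["z_map"]<300)
P=np.array([bydepth(w,(c,r),s) for r,c in zip(rr[ok],cc[ok])])
d=np.hypot(P[:,0]-gx,P[:,1]-gy)
for lo in (100,110,118,124,127): 
  m=(P[:,2]>lo)&(P[:,2]<135)&(d<32); Q=P[m]
  if m.sum()>20:
    h=cv2.convexHull(Q[:,:2].astype(np.float32))[:,0]; e=cv2.fitEllipse(h); print(lo,m.sum(),Q[:,2].max(),Q.mean(0),e)
E
python3 mouth.py 500 28 w3.png
python3 -c "
import cv2;a=cv2.imread('pics/w3.png');cv2.imwrite('pics/w3b.png',a)"
```

```text
[489.3   -5.32 394.26] [ 0.47 -0.84 -0.86] 54.064734814937104
{'at': [321.9, 299.1], 'conf': 0.63} [475.95 -50.93 129.  ]
100 2001 131.49241201509068 [497.67  28.18 121.11] ((497.451171875, 27.39620018005371), (45.3580436706543, 45.43601608276367), 23.71297836303711)
110 1858 131.49241201509068 [497.89  28.93 122.32] ((497.4505615234375, 27.395214080810547), (45.35602951049805, 45.43571090698242), 25.674631118774414)
118 1439 131.49241201509068 [497.7   28.99 124.23] ((497.4246826171875, 27.39946746826172), (44.87033462524414, 45.23495864868164), 167.1986083984375)
124 625 131.49241201509068 [497.73  28.48 128.92] ((497.4044189453125, 27.389976501464844), (35.27565383911133, 35.621578216552734), 171.3906707763672)
127 577 131.49241201509068 [497.73  28.7  129.23] ((497.3788757324219, 27.35948371887207), (35.223785400390625, 35.583778381347656), 1.1664615869522095)
```

View pics/w3.png

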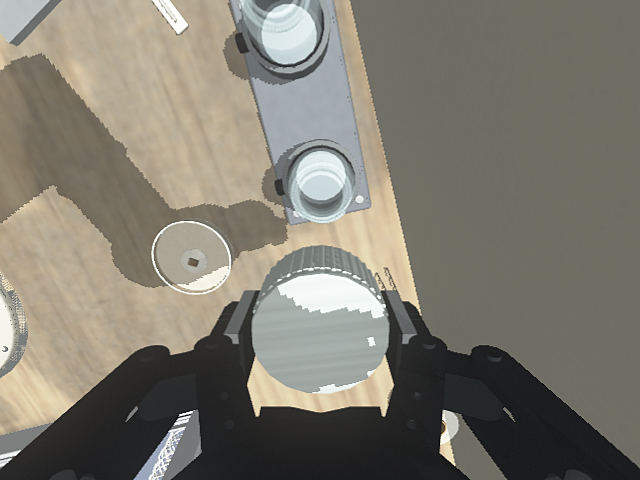

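The cap is held squarely (about (320,345)), and the right mouth shows at (322,180) with a clean rim fit. The depth map may also show the thread slope, so I'll try that.

```bash
cat > thr.py <<'E'
from h import *
import sys
np.set_printoptions(precision=1,suppress=True,linewidth=200)
gx,gy=map(float,sys.argv[1:3])
A=[]
for i in range(6):
  s=read_state(); w=get_image("wrist")
  rr,cc=np.mgrid[80:280,220:420]; rr=rr.ravel();cc=cc.ravel(); ok=w["z_map"][rr,cc]>0
  P=np.array([bydepth(w,(c,r),s) for r,c in zip(rr[ok],cc[ok])]); A.append(P)
P=np.vstack(A); d=np.hypot(P[:,0]-gx,P[:,1]-gy); a=np.degrees(np.arctan2(P[:,1]-gy,P[:,0]-gx))%360
for r0,r1 in((18.5,20.5),(20.5,22.6)):
  m=(d>r0)&(d<r1)&(P[:,2]>95)&(P[:,2]<135)
  print(r0,[(b,round(float(np.median(P[m&(a>=b)&(a<b+10),2])),1),int((m&(a>=b)&(a<b+10)).sum())) for b in range(0,360,10) if (m&(a>=b)&(a<b+10)).sum()>5])
E
python3 thr.py 497.4 27.4
```

```text
18.5 [(0, 120.5, 78), (10, 121.2, 76), (20, 122.0, 80), (30, 122.3, 99), (40, 116.3, 77), (50, 117.2, 77), (60, 117.9, 78), (70, 118.9, 85), (80, 119.6, 84), (90, 120.2, 82), (100, 121.2, 85), (110, 121.9, 83), (120, 122.5, 74), (130, 116.4, 69), (140, 116.9, 76), (150, 117.8, 84), (160, 118.7, 80), (170, 119.7, 71), (180, 120.4, 65), (190, 121.2, 57), (200, 122.0, 58), (210, 122.4, 45), (250, 119.4, 6), (260, 119.5, 13), (270, 120.5, 26), (280, 121.4, 36), (290, 122.0, 45), (300, 122.4, 60), (310, 116.1, 28), (320, 117.3, 50), (330, 118.0, 63), (340, 118.7, 74), (350, 119.6, 73)]
20.5 [(0, 120.1, 90), (10, 121.0, 91), (20, 121.8, 92), (30, 121.9, 117), (40, 116.2, 105), (50, 116.9, 105), (60, 117.7, 126), (70, 118.3, 121), (80, 119.1, 129), (90, 120.1, 118), (100, 121.0, 115), (110, 121.7, 101), (120, 122.3, 87), (130, 116.2, 76), (140, 116.9, 89), (150, 117.8, 91), (160, 118.6, 90), (170, 119.3, 86), (180, 120.0, 89), (190, 121.0, 85), (200, 121.8, 80), (210, 122.4, 72), (220, 116.3, 68), (230, 117.0, 72), (240, 118.0, 71), (250, 118.7, 75), (260, 119.4, 81), (270, 120.3, 75), (280, 121.1, 79), (290, 121.7, 83), (300, 122.2, 97), (310, 116.3, 74), (320, 117.1, 77), (330, 117.9, 82), (340, 118.6, 81), (350, 119.5, 84)]
```

Thread rises 116→122.4 mm over about 85°, i.e. 7.2 mm per 90°, so the right bottle matches. Moving over it.

Emit:
carry_out([
  [0.033,-0.001,0],
  [0.033,-0.001,0.03],
  [0.033,-0.001,0.06],
  [0.033,-0.001,0.078],
  [0.033,-0.001,0.078],
  [0.033,-0.001,0.078],
], roll=[0,0,0,0,0,0], claw=[0.05,0.05,0.05,0.05,0.05,0.05])

```text
clock: 10.65
position: [498.2, 25.2, 317.1]
ee_rot: [0.801, 0.599, 0.001, 0.0]
contact_force: [-0.1, -0.4, -1.0]
gripper_width: 54.5
grasp_force: 63.6
```

```bash
cat > st.py <<'E'
from h import *
np.set_printoptions(precision=2,suppress=True)
s=read_state(); print(s["clock"],s["position"],"capz",s["position"][2]-179.7,"err",tooloff(s,[497.2,26.9,0])[:2],"J6",np.degrees(s["joints"][5]),s["contact_force"],s["wrist_torque"],s["gripper_width"])
E
python3 st.py
```

```text
10.65 [498.24  25.24 317.06] capz 137.3619002215267 err [ 1.11 -1.92] J6 141.95854142519062 [-0.08 -0.36 -0.96] [ 0.01 -0.02  0.04] 54.45630116496039
```

Emit:
carry_out([
  [0.001,-0.002,0.003],
  [0.001,-0.002,0.005],
  [0.001,-0.002,0.005],
  [0.001,-0.002,0.005],
], roll=[0,0,0,0], claw=[0.05,0.05,0.05,0.05])

```text
clock: 11.15
position: [496.2, 26.9, 311.3]
ee_rot: [0.801, 0.599, 0.0, 0.0]
contact_force: [0.4, -0.5, -1.5]
gripper_width: 54.1
grasp_force: 63.6
```

```bash
python3 st.py
```

```text
11.15 [496.18  26.91 311.35] capz 131.64652790918393 err [0.25 0.9 ] J6 141.71261235003004 [ 0.4  -0.53 -1.49] [ 0.02 -0.04  0.01] 54.10520516610242
```

Emit:
carry_out([
  [0.0002,0.0008,0.001],
  [0.0002,0.0008,0.002],
  [0.0002,0.0008,0.002],
  [0.0002,0.0008,0.002],
], roll=[0,0,0,0], claw=[0.05,0.05,0.05,0.05])

```text
clock: 11.65
position: [497.0, 26.8, 309.2]
ee_rot: [0.801, 0.599, -0.0, -0.0]
contact_force: [-0.6, 0.2, -1.1]
gripper_width: 54.1
grasp_force: 63.6
```

```bash
python3 st.py
```

```text
11.65 [496.97  26.8  309.19] capz 129.49138595436557 err [0.17 0.21] J6 141.7531410811016 [-0.61  0.17 -1.11] [-0.01  0.02 -0.  ] 54.138826644050084
```

Emit:
carry_out([
  [0,0,0.001],
  [0,0,0.002],
  [0,0,0.003],
  [0,0,0.004],
  [0,0,0.005],
  [0,0,0.006],
  [0,0,0.006],
], roll=[0,0,0,0,0,0,0], claw=[0.05,0.05,0.05,0.05,0.05,0.05,0.05])

```text
clock: 12.52
position: [497.0, 26.8, 303.2]
ee_rot: [0.801, 0.599, -0.0, 0.0]
contact_force: [-0.2, 0.1, -0.6]
gripper_width: 54.5
grasp_force: 63.6
```

```bash
python3 st.py
```

```text
12.525 [497.    26.83 303.15] capz 123.45418201891039 err [0.15 0.19] J6 141.75037564304552 [-0.21  0.09 -0.56] [-0.04  0.03 -0.02] 54.463312181351256
```

Emit:
carry_out([
  [0,0,0.001],
  [0,0,0.002],
  [0,0,0.003],
  [0,0,0.004],
  [0,0,0.0045],
  [0,0,0.005],
  [0,0,0.005],
], roll=[0,0,0,0,0,0,0], claw=[0.05,0.05,0.05,0.05,0.05,0.05,0.05])

```text
clock: 13.4
position: [497.5, 27.1, 298.6]
ee_rot: [0.801, 0.599, 0.001, 0.0]
contact_force: [4.0, 1.9, -0.6]
gripper_width: 54.2
grasp_force: 63.8
```

Emit:
carry_out([
  [0,0,0.0005],
  [0,0,0.001],
  [0,0,0.001],
], roll=[0,0,0], claw=[0.05,0.05,0.05])

```text
clock: 13.78
position: [497.5, 27.1, 297.6]
ee_rot: [0.801, 0.599, 0.001, 0.0]
contact_force: [5.5, 1.7, 2.0]
gripper_width: 54.3
grasp_force: 63.8
```

Emit:
carry_out([
  [0.0004,0.0005,0],
  [0.0004,0.0005,0.0005],
  [0.0004,0.0005,0.0005],
], roll=[0,0,0], claw=[0.05,0.05,0.05])

```text
clock: 14.15
position: [497.8, 27.1, 296.8]
ee_rot: [0.801, 0.599, 0.0, 0.0]
contact_force: [5.2, 1.3, 1.1]
gripper_width: 54.5
grasp_force: 63.9
```

Emit:
carry_out([
  [0,0,0.0005],
  [0,0,0.0005],
], roll=[0,0], claw=[0.05,0.05])

```text
clock: 14.4
position: [497.8, 27.1, 296.3]
ee_rot: [0.801, 0.599, 0.0, 0.0]
contact_force: [5.1, 1.4, 2.2]
gripper_width: 54.2
grasp_force: 63.9
```

Emit:
carry_out([
  [0.0003,0.0006,0],
  [0.0003,0.0006,0.0005],
  [0.0003,0.0006,0.001],
  [0.0003,0.0006,0.001],
], roll=[0,0,0,0], claw=[0.05,0.05,0.05,0.05])

```text
clock: 14.9
position: [498.1, 27.2, 295.0]
ee_rot: [0.801, 0.599, -0.0, -0.0]
contact_force: [4.5, 1.6, 0.3]
gripper_width: 54.4
grasp_force: 63.9
```

Emit:
carry_out([
  [0,0,0.0005],
  [0,0,0.001],
  [0,0,0.001],
], roll=[0,0,0], claw=[0.05,0.05,0.05])

```text
clock: 15.28
position: [498.1, 27.2, 294.3]
ee_rot: [0.801, 0.599, -0.0, -0.0]
contact_force: [3.6, 0.6, 3.7]
gripper_width: 54.1
grasp_force: 63.9
```

Emit:
carry_out([
  [0,0,0.0003],
  [0,0,0.0006],
  [0,0,0.001],
  [0,0,0.0012],
  [0,0,0.0012],
], roll=[4,8,12,15,15], claw=[0.05,0.05,0.05,0.05,0.05])

```text
clock: 15.9
position: [498.1, 27.3, 293.0]
ee_rot: [0.872, 0.489, -0.0, -0.0]
contact_force: [2.7, 1.9, 2.9]
gripper_width: 54.2
grasp_force: 64.0
```

```bash
python3 st.py
```

```text
15.9 [498.09  27.28 293.02] capz 113.32492521954265 err [-0.76 -0.45] J6 126.79629961681458 [2.67 1.93 2.9 ] [ 0.65 -0.77 -0.03] 54.232704833719154
```

Sinks freely at the 7.2 mm rate with a 3 N load. Continuing.

Emit:
carry_out([
  [0,0,0.0004],
  [0,0,0.0008],
  [0,0,0.0012],
  [0,0,0.0016],
  [0,0,0.0016],
], roll=[5,10,15,20,20], claw=[0.05,0.05,0.05,0.05,0.05])

```text
clock: 16.52
position: [498.1, 27.2, 291.4]
ee_rot: [0.944, 0.331, -0.0, -0.0]
contact_force: [2.5, 1.8, 3.7]
gripper_width: 54.4
grasp_force: 64.0
```

```bash
python3 st.py
```

```text
16.525 [498.14  27.2  291.45] capz 111.74937326591015 err [-0.85 -0.31] J6 106.85259698200332 [2.48 1.77 3.67] [ 0.58 -0.71 -0.03] 54.3811419231517
```

Emit:
carry_out([
  [0,0,0.0004],
  [0,0,0.0008],
  [0,0,0.0012],
  [0,0,0.0016],
  [0,0,0.0016],
], roll=[5,10,15,20,20], claw=[0.05,0.05,0.05,0.05,0.05])

```text
clock: 17.15
position: [498.1, 27.2, 289.8]
ee_rot: [0.987, 0.162, -0.0, -0.0]
contact_force: [2.2, 1.5, 3.8]
gripper_width: 53.8
grasp_force: 64.0
```

Emit:
carry_out([
  [0,0,0.0004],
  [0,0,0.0008],
  [0,0,0.0012],
  [0,0,0.0012],
], roll=[5,10,15,15], claw=[0.05,0.05,0.05,0.05])

```text
clock: 17.65
position: [498.2, 27.2, 288.8]
ee_rot: [0.999, 0.033, -0.0, 0.0]
contact_force: [2.2, 2.6, 4.9]
gripper_width: 54.1
grasp_force: 64.2
```

```bash
python3 st.py
```

```text
17.65 [498.17  27.15 288.77] capz 109.0728772079492 err [-0.93  0.16] J6 71.93039640004984 [2.19 2.59 4.85] [ 0.62 -0.53 -0.06] 54.11584087449202
```

Emit:
carry_out([
  [0,0,0.0002],
  [0,0,0.0004],
  [0,0,0.0005],
  [0,0,0.0005],
], roll=[5,10,15,15], claw=[0.05,0.05,0.05,0.05])

```text
clock: 18.15
position: [498.2, 27.1, 288.2]
ee_rot: [0.995, -0.098, -0.0, 0.0]
contact_force: [1.8, 1.8, 5.3]
gripper_width: 54.3
grasp_force: 64.2
```

```bash
python3 st.py
```

```text
18.15 [498.18  27.12 288.24] capz 108.53561951177403 err [-0.89  0.35] J6 56.94540943906061 [1.79 1.8  5.31] [ 0.54 -0.51 -0.1 ] 54.25868222689963
```

Emit:
carry_out([
  [0,0,0.0002],
  [0,0,0.0003],
  [0,0,0.0005],
  [0,0,0.0005],
], roll=[5,10,15,15], claw=[0.05,0.05,0.05,0.05])

```text
clock: 18.65
position: [498.2, 27.1, 287.9]
ee_rot: [0.974, -0.227, 0.0, 0.0]
contact_force: [1.6, 1.4, 6.6]
gripper_width: 54.6
grasp_force: 64.3
```

```bash
python3 st.py
```

```text
18.65 [498.23  27.09 287.9 ] capz 108.19853969118941 err [-0.87  0.55] J6 41.93178402623672 [1.56 1.38 6.57] [ 0.43 -0.48 -0.02] 54.617846311045724
```

Emit:
carry_out([
  [0,0,0.0002],
  [0,0,0.0003],
  [0,0,0.0005],
  [0,0,0.0005],
], roll=[5,10,15,15], claw=[0.05,0.05,0.05,0.05])

```text
clock: 19.15
position: [498.3, 27.1, 287.3]
ee_rot: [0.936, -0.352, 0.0, 0.0]
contact_force: [2.4, 2.1, 5.4]
gripper_width: 53.9
grasp_force: 64.2
```

```bash
python3 st.py
```

```text
19.15 [498.26  27.1  287.28] capz 107.58357996505748 err [-0.71  0.83] J6 26.94635969439084 [2.41 2.15 5.39] [ 0.48 -0.53 -0.09] 53.949130583917174
```

Emit:
carry_out([
  [0,0,0],
  [0,0,-0.0003],
  [0,0,-0.0006],
  [0,0,-0.0006],
], roll=[4,4,4,4], claw=[0.05,0.05,0.05,0.05])

```text
clock: 19.65
position: [498.3, 27.2, 287.2]
ee_rot: [0.923, -0.386, -0.0, 0.0]
contact_force: [5.9, 0.2, -1.6]
gripper_width: 54.2
grasp_force: 63.7
```

```bash
python3 st.py
```

```text
19.65 [498.29  27.16 287.23] capz 107.5260231187167 err [-0.54  0.92] J6 22.846699741186082 [ 5.85  0.18 -1.63] [ 0.37 -1.33  0.04] 54.221835468257616
```

Cap is drawn down and held by the thread, 21.5 mm below the rim. Releasing.

Emit:
carry_out([
  [0,0,0],
  [0,0,0],
  [0,0,0],
  [0,0,0],
  [0,0,-0.02],
  [0,0,-0.06],
  [-0.02,0,-0.1],
  [-0.036,0,-0.12],
], roll=[0,0,0,0,0,0,0,0], claw=[0.085,0.085,0.085,0.085,0.085,0.085,0.085,0.085])

```text
clock: 20.65
position: [472.7, 53.1, 410.0]
ee_rot: [0.922, -0.386, 0.001, -0.001]
contact_force: [-0.0, -0.3, 0.3]
gripper_width: 85.0
grasp_force: 0.0
```

```bash
python3 st.py; cat > z.py <<'E'
from h import *
np.set_printoptions(precision=2,suppress=True)
s=read_state(); w=get_image("wrist"); save(w,"w9.png")
rr,cc=np.mgrid[60:330:1,180:460:1]; rr=rr.ravel();cc=cc.ravel(); ok=w["z_map"][rr,cc]>0
P=np.array([bydepth(w,(c,r),s) for r,c in zip(rr[ok],cc[ok])]); d=np.hypot(P[:,0]-497.7,P[:,1]-27)
m=(d<30)&(P[:,2]>130); Q=P[m]; A=np.c_[Q[:,:2]-Q[:,:2].mean(0),np.ones(len(Q))]
print(len(Q),Q.mean(0),np.median(Q[:,2]),np.linalg.lstsq(A,Q[:,2],rcond=None)[0],cv2.minEnclosingCircle(Q[:,:2].astype(np.float32)))
E
python3 z.py
```

```text
20.65 [472.66  53.06 410.01] capz 230.3146577847118 err [35.34  2.05] J6 18.517320176386708 [-0.02 -0.3   0.3 ] [ 0.03 -0.01 -0.03] 84.9562446025258
4811 [497.81  25.62 141.73] 141.83997712142764 [ -0.01   0.01 141.73] ((496.90521240234375, 26.560565948486328), 28.644853591918945)
```

View pics/w9.png

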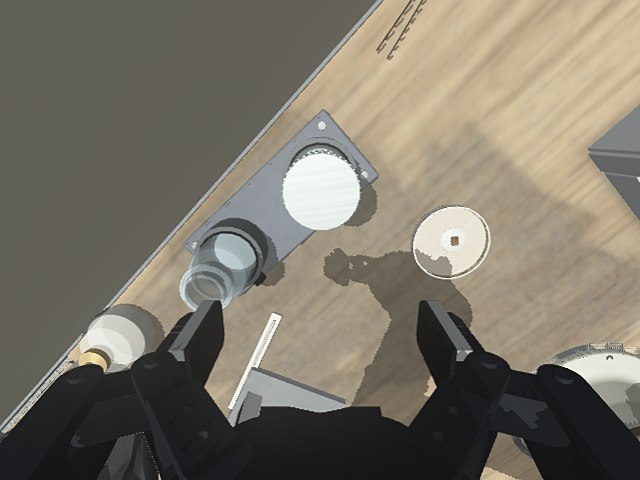

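The cap sits level on the right bottle at (322,188). Its top is at z≈141.5, about 21.5 mm below the rim and within the snug range. The gripper is clear.

```bash
python3 -c "from bench import *; print(job_done())"
```

```text
the job is handed in; nothing more can be done
None
```

The cap is screwed snug on the right-hand bottle, about 21.5 mm below the rim (snug is 20 to 23 mm). The gripper has let go and is clear, no other object was touched, and the job was handed in at about 21 s.

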